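Click the mode selector to position six and press start

ROBOT

A 7-joint arm with a two-finger parallel gripper is mounted at the origin on the work surface. World frame = base frame: x ahead of the robot, y to its left, z up, the work surface at z = 0. Lengths are in m, angles in rad, forces in N, time in s.
With the tool pointing down it reaches from about 0.425 to 0.875 m from the base axis. Payload 4.7 kg.
Tool frame: the origin (TCP) lies at the very end of the fingers, on their centre line; the grasp point (between the pads) lies 19 mm behind it (r.grasp_offset is the distance from the TCP to the grasp point, in m); z points along the fingers, x is the direction in which the jaws open and shut, and the axes are right-handed (so a half turn about z gives the same grasp; the last joint's range is limited). The gripper opens to 85 mm and grips with 20 to 120 N. Pads are 22 mm wide; open, the fingers measure 114 mm over their backs; the gripper's body (76 mm by 85 mm) begins 54 mm behind the grasp point. The pads swing forward as they close: fully open they stand 13 mm farther back than shut.
Start: joints at [-1.257, 0.321, -0.07, 1.45, 0.023, 1.371, -0.057], TCP at [0.192, 0.621, 0.231] pointing down, gripper open.
Joint ranges: [-2.86, 2.86], [-0.3, 2.09], [-1.38, 1.24], [0.06, 2.45], [-1.56, 4.7], [0.09, 2.05], [-2.69, 2.69]. Speed limits (rad/s): [2.57, 2.57, 3.14, 3.14, 3.14, 3.14, 3.14].

INTERFACE

Orientations are given as a unit quaternion [w, x, y, z].
In Python, from cell import readout, optics, workorder, r gives the robot as it stands.
- The arm moves only by the tool jog_arm, never from a script. Its arguments are lists of equal length, an entry for each row: "hand": the closure, from 0 (fully open) to 1 (shut); "travel": the shift along the tool's x, y, z in m, a list of three; "rotation": the turn, a rotation vector about the tool's x, y, z in degrees, a list of three. In form: {"hand": [hand, ...], "travel": [[tx, ty, tz], ...], "rotation": [[rx, ry, rz], ...]}. A call has 1 to 5 rows; each row is the pose to reach, as a shift and turn from the pose commanded when the call began, along the tool's axes at that moment; what a row does not reach only later rows make up. A row lasts 1/10 s, in which the tool goes at most 50 mm and 8.59 degrees, less where a joint would pass 70% of its speed; a pose out of reach is approached as far as the arm can. A call with a gripper value outside its range is refused whole. The fingers move at their own pace and stop on an object; "grip_force" is the grip in N (left out, the last holds). Time passes only in rows, so rows that repeat a pose let the fingers close. It gives the time, the measured TCP pose, the force and the opening at its end, in the units of the state.
- readout.get_obs(): the state, without advancing time (a new reading comes with each control period).
- optics.get_image(name): name is "scene" or "top" or "wrist"; returns the picture (384x512x3 uint8, red, green, blue); there is no depth.
- optics.camera_model(name): a dict with "K" (3x3 intrinsics, pixels), "cam_to_world" (4x4, takes a point from camera to world coordinates). Camera axes: x right, y down, z forward; pixel columns grow to the right and rows downward; lengths in m; the calibration is good to about 2 mm. A picture is of the moment at which its call begins: read the wrist's pose just before it. camera_model takes no time and is no camera call; for the wrist camera it gives the pose at the moment of the call.
- workorder.sign_off(): hands the job in, once; it reports no verdict.
The state is a dict: "time_s": time; "joints": joint angles; "joint_vel": joint speeds; "joint_efforts": joint torques, N m; "tcp_pos": TCP position; "eef_rot": TCP orientation; "contact_force": force on the tool from outside, world axes, zero at the start; "wrist_torque": the same for the moment, N m; "opening": finger opening in m.
Only numpy, scipy, OpenCV 4.12 (cv2) and the standard library are available. Lean on these libraries where they do the work, as an engineer would, in place of code of your own. Each camera call takes 0.05 s, during which the arm holds its last target. There are 200 camera calls.

TASK

Set the trainer's mode selector to its sixth position: put a fingertip (or the outside of the fingers) against one side of its lever, without pinching it, and push it round clockwise seen from above, click by click, counting the anticlockwise end stop as position one, and do not push it past the sixth. Then press the larger of the two push-buttons on the other module fully down and let it come up again. Keep off the smaller button, and leave the loose parts on the bench where they stand.

Things in the scene. Friction and masses are not known exactly. Their poses are not given: they have to be found in the camera images.
- selector_module: grey-faced black box 150 x 150 x 52 mm high, fixed, with one lever selector central on top. Origin: centre of underside; z up. Eight black ticks 66 mm from the selector axis mark the positions; azimuth, anticlockwise seen from above from this body's x axis: position 1 at +105 deg, 2 at +75, 3 at +45, 4 at +15, 5 at -15, 6 at -45, 7 at -75, 8 at -105
- selector_axis (a point): point on the selector's vertical turning axis, at the height of the module's top face (52 mm above its underside)
- selector (a joint): lever angle (rad), 0 at position 1 (anticlockwise stop), growing clockwise; position n at (n-1) x 0.5236, so 6 at 2.618; 8 (3.665) is the other stop. Starts at position 1, 2 or 3. Sprung detents hold each position: it takes about 4 N sideways 42 mm out to leave one; past half-way (15 deg) the lever snaps on by itself into the next, ahead of the finger, and stays there when left
- lever_mid (a point): middle of the pushing part of the black lever, 42 mm from the axis, 21 mm above the module's top face; x axis outward along the lever, z up. The lever is a bar 12 mm wide, from the axis out to 58 mm, standing from 6 to 36 mm above the top face; the hub on the axis is 36 mm in diameter, 33 mm high. A white line along the lever's top points at the tick
- button_module: grey-faced black box 90 (x) x 160 (y) mm, 40 mm high, fixed on the mounting board, with two grey push-buttons in steel collars: the larger 38 mm from its centre towards its +y, the smaller 45 mm towards -y. Origin: centre of its underside, z up. The two modules may stand either way round, left or right.
- large_button_top (a point): centre of the top face of the larger push-button (34 mm diameter, stands proud of its collar)
- large_button (a joint): travel of the larger button (m), 0 up, 0.006 fully down; spring, about 5 N fully down
- small_button_top (a point): centre of the top face of the smaller push-button (18 mm diameter), not to be pressed
- small_button (a joint): travel of the smaller button (m), 0 up, 0.005 fully down
- brass_fitting: loose bystander: turned brass fitting, 22 mm diameter, 34 mm high, between the modules; origin at its underside
- relay_block: loose bystander: black relay block 52 x 26 x 42 mm high, between the modules; origin at its underside
- limit_switch: loose bystander: black limit switch 30 x 50 x 48 mm high, left of the modules; origin at its underside
- screwdriver: loose bystander: screwdriver lying beyond the modules, as seen from the robot
- mug: loose bystander: white mug 80 mm diameter, 92 mm high, at the far left; origin at its underside
- parts_jar: loose bystander: jar 60 mm diameter, 75 mm high, beyond the modules; origin at its underside
- valve_block: loose bystander: aluminium valve block 45 x 90 x 52 mm high, at the right; origin at its underside

How it is judged:
By the outcome, as a careful person would: the job done as asked, in the order asked, and still so for the second after the job is handed in, with the robot touching nothing.
It also fails if it takes over 64 s, if anything falls off the work surface, if the arm or the gripper's body presses on something with over 40 N, if the wrist force passes 120 N, or if a joint passes its speed limit or range.

## Working session

There is one attempt and no reset: what is moved stays moved. The work goes in short steps, Python scripts to look and compute and a tool call to move; the robot and the scene stay as the last step left them, time stands still between calls to the robot, and variables do not carry over. Pictures are saved under pics/ and viewed, about 8 in all and at most 12, crops included, and the job is handed in when it is done.

Besides the shell and the picture viewer there is one more tool, called after ">>>" in YAML: its name, and indented under it one key for each argument. jog_arm: Moves the arm, as the interface text tells. Its arguments: {"type":"object","properties":{"hand":{"type":"array"},"travel":{"type":"array"},"rotation":{"type":"array"},"grip_force":{"type":"number"}},"required":["hand","travel","rotation"]}

```bash
mkdir -p pics; python3 - <<'E'
from cell import readout, optics
import cv2,numpy as np
for n in("top","scene"):
    im=optics.get_image(n); cv2.imwrite(f"pics/{n}0.png",im[:,:,::-1])
    m=optics.camera_model(n); print(n,np.round(m["K"],1).tolist(),np.round(m["cam_to_world"],3).tolist())
o=readout.get_obs(); print(o)
a=cv2.imread("pics/top0.png"); cv2.imwrite("pics/top0b.png",cv2.resize(a,(800,600),interpolation=cv2.INTER_CUBIC))
E
```

```text
top [[375.6, 0.0, 250.7], [0.0, 375.6, 196.5], [0.0, 0.0, 1.0]] [[-0.025, -0.998, 0.061, 0.515], [-1.0, 0.025, -0.006, 0.071], [0.004, -0.061, -0.998, 1.435], [0.0, 0.0, 0.0, 1.0]]
scene [[475.6, 0.0, 253.1], [0.0, 475.6, 192.3], [0.0, 0.0, 1.0]] [[-0.853, 0.359, -0.38, 1.111], [0.522, 0.612, -0.594, 0.889], [0.019, -0.705, -0.709, 1.011], [0.0, 0.0, 0.0, 1.0]]
{'time_s': 0.1, 'joints': array([-1.25688886,  0.32175511, -0.070112  ,  1.45155342,  0.02263487,
        1.37083487, -0.05690009]), 'joint_vel': array([ 0.00099475, -0.00251491, -0.00072251, -0.00095205,  0.00148778,
        0.00103324, -0.00110417]), 'joint_efforts': array([-2.32651728e-04, -4.94878685e+01, -3.84162739e-01, -3.15205336e+01,
        1.29853448e-02,  7.49712170e-03, -2.73031560e-05]), 'tcp_pos': array([0.19186456, 0.62052093, 0.23032886]), 'eef_rot': array([ 5.70740366e-04,  8.04760010e-01,  5.93599654e-01, -6.72064198e-04]), 'contact_force': array([-0.95404924,  0.35845079, -0.56981935]), 'wrist_torque': array([ 0.00593745, -0.03751421,  0.00656292]), 'opening': 0.08521580868605902}
```

View pics/top0b.png

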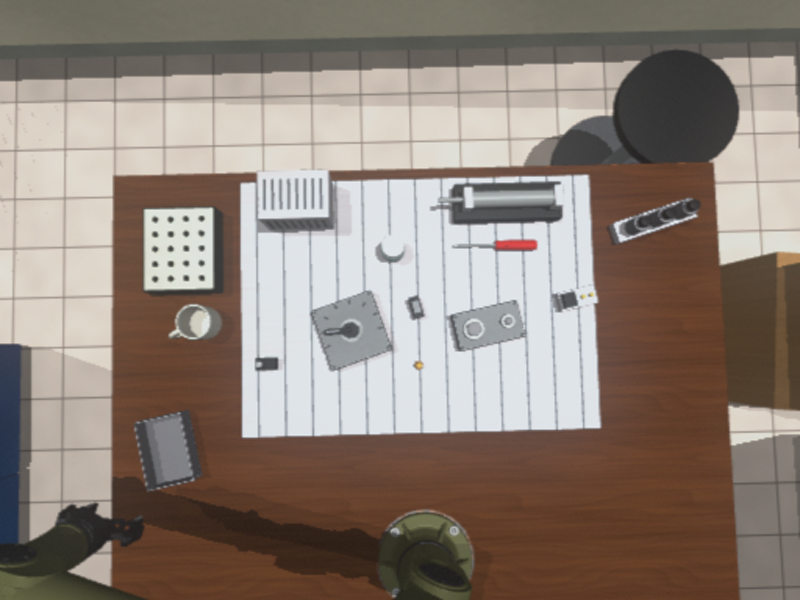

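View pics/scene0.png

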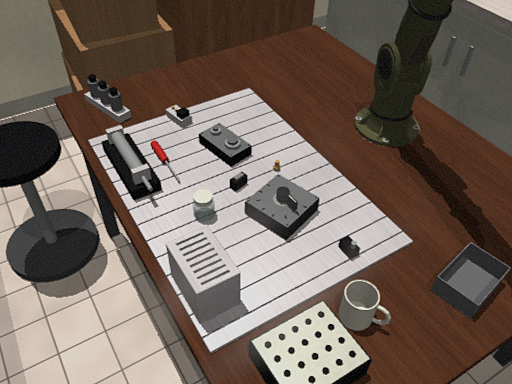

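The top view shows the selector module around (351,330) and the button module around (488,325) in the 800x600 picture, with the large button on its left. The lever points left. I'll enlarge that area.

```bash
python3 - <<'E'
import cv2
a=cv2.imread("pics/top0.png")[180:242,190:345]
cv2.imwrite("pics/c1.png",cv2.resize(a,None,fx=5,fy=5,interpolation=cv2.INTER_CUBIC))
E
```

```text
(no output)
```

View pics/c1.png

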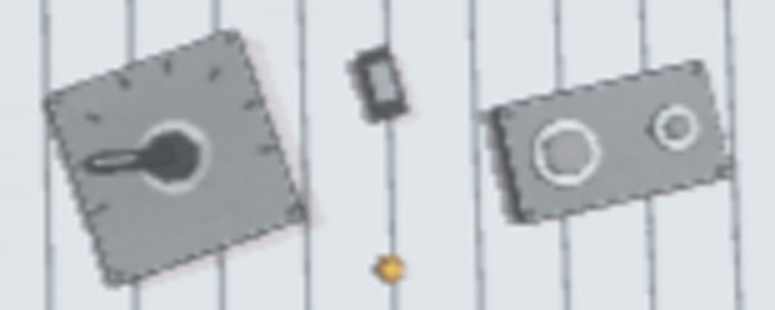

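The lever is at position 2. The ticks in the crop run: 1 (97,208), 2 (behind the lever), 3 (93,118), 4 (125,82), 5 (168,66), 6 (215,72), 7 (252,103), 8 (266,149). The large button is at (567,152) and the small one at (677,127). Next: positions.

```bash
cat > h.py <<'E'
import numpy as np
from cell import readout, optics
from scipy.spatial.transform import Rotation as R
def ray(m,u,v):
    T=np.array(m["cam_to_world"]); d=T[:3,:3]@np.linalg.solve(np.array(m["K"]),[u,v,1]); return T[:3,3],d
def atz(m,u,v,z):
    c,d=ray(m,u,v); return c+d*(z-c[2])/d[2]
def proj(m,p):
    T=np.array(m["cam_to_world"]); q=np.array(m["K"])@(T[:3,:3].T@(np.array(p)-T[:3,3])); return q[:2]/q[2]
def rot():
    w=readout.get_obs()["eef_rot"]; return R.from_quat(np.r_[w[1:],w[0]])
E
python3 - <<'E'
from h import *
m=optics.camera_model("top"); f=lambda x,y,z:atz(m,(x+.5)/5-.5+190,(y+.5)/5-.5+180,z)
C=np.array([f(x,y,.055) for x,y in[(48,103),(232,33),(304,213),(115,283)]]); c=C.mean(0); print("sel corners",C.round(4).tolist(),c.round(4))
for i,p in zip([1,3,4,5,6,7,8],[(97,208),(93,118),(125,82),(168,66),(215,72),(252,103),(266,149)]):
    d=(f(*p,.055)-c); a=np.degrees(np.arctan2(d[1],d[0])); print(i,a.round(1),(a-(135-30*i)).round(1),np.hypot(*d[:2]).round(3))
d=f(85,160,.088)-c; print("lever tip az",np.degrees(np.arctan2(d[1],d[0])))
print("edges yaw",[np.degrees(np.arctan2(*(C[i]-C[(i+1)%4])[[1,0]])).round(1) for i in range(4)])
B=f(567,152,.05);S=f(677,127,.05);print("big",B,"small",S,"dist",np.linalg.norm(B-S))
Bc=np.array([f(x,y,.043) for x,y in[(500,107),(697,66),(729,177),(524,218)]]);print(Bc.mean(0))
print("brass",f(390,268,.03),"relay",f(382,80,.042))
s=optics.camera_model("scene");print(proj(s,c),proj(s,B))
o=readout.get_obs();print(R.from_quat(np.r_[o["eef_rot"][1:],o["eef_rot"][0]]).as_matrix().round(3))
w=optics.camera_model("wrist")["cam_to_world"];print(np.array(w).round(3))
E
```

```text
sel corners [[0.5901, 0.2529, 0.055], [0.6384, 0.1165, 0.055], [0.5046, 0.0667, 0.055], [0.4571, 0.2062, 0.055]] [0.5476 0.1606 0.055 ]
1 121.5 16.5 0.068
3 62.7 17.7 0.067
4 32.1 17.1 0.067
5 3.0 18.0 0.068
6 -26.4 18.6 0.07
7 -56.1 18.9 0.069
8 -86.0 19.0 0.067
lever tip az 90.73571951295584
edges yaw [np.float64(109.5), np.float64(20.4), np.float64(-71.2), np.float64(-160.6)]
big [ 0.54457489 -0.12837886  0.05      ] small [ 0.56097366 -0.21026829  0.05      ] dist 0.08351526258313588
[ 0.5513685  -0.16345391  0.043     ]
brass [0.46194541 0.00361521 0.03      ] relay [0.6016931 0.0062375 0.042    ]
[282.08535179 201.3351425 ] [231.61669589 145.00921836]
[[ 0.295  0.955 -0.   ]
 [ 0.955 -0.295 -0.002]
 [-0.002  0.    -1.   ]]
[[ 0.295  0.909  0.296  0.115]
 [ 0.956 -0.28  -0.093  0.644]
 [-0.002  0.31  -0.951  0.372]
 [ 0.     0.     0.     1.   ]]
```

>>> jog_arm:
  hand: [1, 1, 1, 1, 1]
  travel:
    - [-0.012, 0.016, 0]
    - [-0.036, 0.048, 0]
    - [-0.062, 0.083, 0]
    - [-0.088, 0.118, 0]
    - [-0.114, 0.153, 0]
  rotation:
    - [0, 0, 0]
    - [0, 0, 0]
    - [0, 0, 0]
    - [0, 0, 0]
    - [0, 0, 0]
  grip_force: 40

```text
time_s: 0.6
tcp_pos: [0.3052, 0.4652, 0.2309]
eef_rot: [0.0, 0.805, 0.594, -0.0]
contact_force: [0.7, -0.4, -0.4]
opening: 0.0127
```

>>> jog_arm:
  hand: [1, 1, 1, 1, 1]
  travel:
    - [-0.026, 0.035, 0]
    - [-0.052, 0.07, 0]
    - [-0.078, 0.105, 0]
    - [-0.104, 0.14, 0]
    - [-0.13, 0.175, 0]
  rotation:
    - [0, 0, -4]
    - [0, 0, -8]
    - [0, 0, -12]
    - [0, 0, -16]
    - [0, 0, -20]

```text
time_s: 1.1
tcp_pos: [0.4339, 0.2893, 0.2311]
eef_rot: [-0.0, 0.688, 0.725, -0.0]
contact_force: [0.6, 0.4, 0.1]
opening: 0.0
```

>>> jog_arm:
  hand: [1, 1, 1, 1, 1]
  travel:
    - [-0.03, 0.02, 0.01]
    - [-0.06, 0.04, 0.03]
    - [-0.08, 0.052, 0.05]
    - [-0.09, 0.058, 0.065]
    - [-0.091, 0.059, 0.07]
  rotation:
    - [0, 0, 0]
    - [0, 0, 0]
    - [0, 0, 0]
    - [0, 0, 0]
    - [0, 0, 0]

```text
time_s: 1.6
tcp_pos: [0.4961, 0.2013, 0.1593]
eef_rot: [-0.0, 0.69, 0.723, -0.002]
contact_force: [-0.1, 0.1, -0.5]
opening: 0.0002
```

```bash
python3 - <<'E'
from h import *
import cv2
m=optics.camera_model("wrist"); im=optics.get_image("wrist")[:,:,::-1].copy(); cv2.imwrite("pics/w1.png",cv2.resize(im,(768,576),interpolation=cv2.INTER_CUBIC))
np.savez("w1.npz",K=m["K"],cam_to_world=m["cam_to_world"])
c=np.array([.5476,.1606,.055]);a=np.radians(19)
for x,y in[(1,1),(1,-1),(-1,1),(-1,-1)]:
    p=c+.075*np.array([x*np.cos(a)-y*np.sin(a),x*np.sin(a)+y*np.cos(a),0]);print((proj(m,p)*1.5).round(1))
for n in range(1,9):
    t=np.radians(135-30*n+19);print(n,(proj(m,c+.066*np.array([np.cos(t),np.sin(t),0]))*1.5).round(1))
o=readout.get_obs();print(o["tcp_pos"],rot().as_euler("zyx",degrees=True))
E
```

```text
[463.  446.3]
[229.3 503.2]
[395.1 205.1]
[124.9 283.9]
1 [404.  313.2]
2 [420.1 367.4]
3 [404.8 418.3]
4 [364.9 453.9]
5 [311.2 467.1]
6 [255.6 455.8]
7 [210.5 421.9]
8 [187.4 371.9]
[0.49569616 0.20279988 0.15940389] [-9.27919922e+01 -1.65512798e-01  1.79933521e+02]
```

View pics/w1.png

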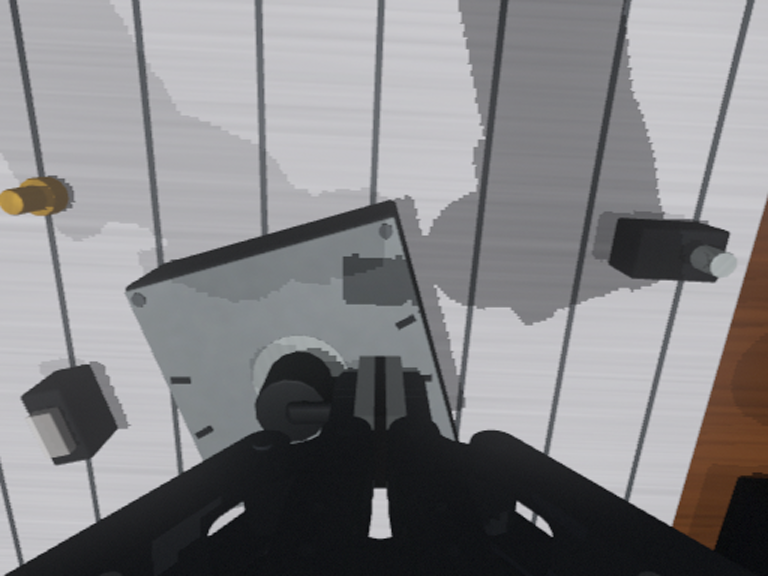

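Wrist view: the fingers partly hide the lever and the hub is at (300,405). The ticks sit at 1 (406,322), 8 (181,380), 7 (204,432) and 2 (428,378). The face corners are at (397,217) and (133,292). They lie about 9 px lower than predicted, so the face is higher than I assumed. I'll fit both views together.

```bash
python3 - <<'E'
from h import *
from scipy.optimize import least_squares
w=dict(np.load("w1.npz")); t=optics.camera_model("top")
tick=lambda n:(np.radians(135-30*n),.066)
cor=lambda x,y:(np.arctan2(y,x),.075*2**.5)
T=[(tick(n),p) for n,p in zip([1,3,4,5,6,7,8],[(97,208),(93,118),(125,82),(168,66),(215,72),(252,103),(266,149)])]
T+=[(cor(1,1),(48,103)),(cor(1,-1),(232,33)),(cor(-1,-1),(304,213)),(cor(-1,1),(115,283))]
T=[(t,a,(np.array(p)+.5)/5-.5+[190,180],1.) for a,p in T]
W=[(w,a,(np.array(p)+.5)/1.5-.5,.5) for a,p in [(tick(1),(406,322)),(tick(8),(181,380)),(tick(7),(204,432)),(tick(2),(428,378)),(cor(-1,1),(397,217)),(cor(-1,-1),(132,292))]]
def f(q):
    return np.concatenate([(proj(m,[q[0]+r*np.cos(a+q[3]),q[1]+r*np.sin(a+q[3]),q[2]])-p)*s for m,(a,r),p,s in T+W])
for S in (T+W,):
    s=least_squares(f,[.5476,.1606,.055,.33]); print(s.x.round(4),np.degrees(s.x[3]),np.abs(s.fun).reshape(-1,2).round(2).tolist())
q=s.x;B=atz(t,(567.5)/5-.5+190,152.5/5-.5+180,q[2]-.052+.05);print(B)
o=readout.get_obs();print(o["tcp_pos"],rot().as_matrix().round(4))
for phi in (75,):
    a=np.radians(phi)+q[3];u=np.array([np.cos(a),np.sin(a)]);pc=np.array([-u[1],u[0]])
    for off in (.045,.017): 
        P=np.r_[q[:2]+.044*u+off*pc,q[2]+.012]; print(off,np.degrees(a),P,rot().inv().apply(P-o["tcp_pos"]))
E
```

```text
[0.5503 0.1612 0.0601 0.319 ] 18.2775717900454 [[0.37, 0.53], [0.2, 0.53], [0.52, 0.43], [0.34, 0.36], [0.58, 0.1], [0.88, 0.09], [0.55, 0.51], [1.06, 2.19], [0.71, 1.94], [0.09, 0.58], [0.88, 0.52], [0.12, 0.29], [1.5, 0.15], [1.43, 0.59], [2.07, 0.11], [0.64, 1.15], [3.02, 0.7]]
[ 0.54440283 -0.1272065   0.05812768]
[0.49569616 0.20279988 0.15940389] [[-0.0487  0.9988 -0.0029]
 [ 0.9988  0.0487 -0.0012]
 [-0.001  -0.0029 -1.    ]]
0.045 93.2775717900454 [0.50282406 0.20258384 0.07212768] [-0.00047412  0.00736563  0.08725545]
0.017 93.2775717900454 [0.53077826 0.20418469 0.07212768] [-0.00023682  0.0353645   0.08717284]
```

>>> jog_arm:
  hand: [1, 1, 1, 1, 1]
  travel:
    - [0, 0.003, 0.025]
    - [0, 0.005, 0.055]
    - [0, 0.005, 0.075]
    - [0, 0.005, 0.085]
    - [0, 0.005, 0.085]
  rotation:
    - [0, 0, 0]
    - [0, 0, 0]
    - [0, 0, 0]
    - [0, 0, 0]
    - [0, 0, 0]

```text
time_s: 2.15
tcp_pos: [0.5005, 0.2046, 0.0756]
eef_rot: [-0.001, 0.689, 0.725, -0.001]
contact_force: [-0.1, -0.8, -0.2]
opening: -0.0002
```

>>> jog_arm:
  hand: [1, 1, 1, 1, 1]
  travel:
    - [0, 0.008, 0]
    - [0, 0.016, 0]
    - [0, 0.021, 0]
    - [0, 0.025, 0]
    - [0, 0.027, 0]
  rotation:
    - [0, 0, 0]
    - [0, 0, 0]
    - [0, 0, 0]
    - [0, 0, 0]
    - [0, 0, 0]

```text
time_s: 2.65
tcp_pos: [0.5295, 0.2046, 0.0767]
eef_rot: [0.0, 0.69, 0.724, 0.0]
contact_force: [0.4, 0.8, 0.2]
opening: -0.0002
```

>>> jog_arm:
  hand: [1, 1, 1, 1, 1]
  travel:
    - [0.0015, 0.0047, 0]
    - [0.0026, 0.0095, 0]
    - [0.0031, 0.0144, 0]
    - [0.0031, 0.0194, 0]
    - [0.0026, 0.0243, 0]
  rotation:
    - [0, 0, 6]
    - [0, 0, 12]
    - [0, 0, 18]
    - [0, 0, 24]
    - [0, 0, 30]

```text
time_s: 3.15
tcp_pos: [0.5529, 0.2086, 0.0763]
eef_rot: [-0.0, 0.855, 0.519, -0.0]
contact_force: [-0.0, -0.6, 0.5]
opening: 0.0
```

```bash
python3 - <<'E'
from h import *
import cv2
a=optics.get_image("wrist")[:,:,::-1]; b=optics.get_image("top")[180:242,190:240,::-1];s=optics.get_image("scene")[160:250,230:330,::-1]
im=np.hstack([cv2.resize(x.copy(),(int(x.shape[1]*300/x.shape[0]),300),interpolation=cv2.INTER_CUBIC)for x in(b,s)])
cv2.imwrite("pics/p3.png",im);print(im.shape)
o=readout.get_obs();p=o["tcp_pos"];q=np.array([.5503,.1612]);d=p[:2]-q
y=rot().as_matrix()[:,0];u=y[:2];print(p,np.degrees(np.arctan2(u[1],u[0])),"along",d@u,"perp",d@[-u[1],u[0]],o["contact_force"])
E
```

```text
(300, 574, 3)
[0.55288247 0.20833349 0.07629921] 62.934268976118936 along 0.04314672216207716 perp 0.01914667367430618 [-0.63391157  0.4098219   0.10223918]
```

View pics/p3.png

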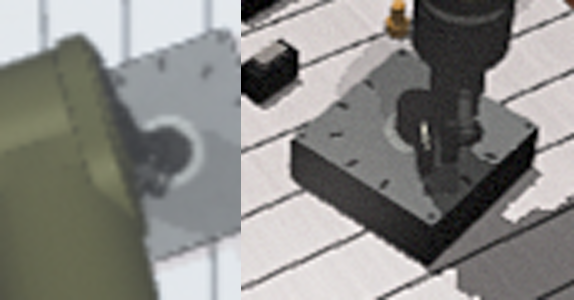

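The lever has moved on ahead of the finger. Its white line, at about (425,135) in the right half, stands just clear of the fingers, consistent with position 3. Two more clicks.

>>> jog_arm:
  hand: [1, 1, 1, 1, 1]
  travel:
    - [0.0015, 0.0047, 0]
    - [0.0026, 0.0095, 0]
    - [0.0031, 0.0144, 0]
    - [0.0031, 0.0194, 0]
    - [0.0026, 0.0243, 0]
  rotation:
    - [0, 0, 6]
    - [0, 0, 12]
    - [0, 0, 18]
    - [0, 0, 24]
    - [0, 0, 30]

```text
time_s: 3.8
tcp_pos: [0.5754, 0.1999, 0.0763]
eef_rot: [-0.0, 0.959, 0.282, -0.0]
contact_force: [0.5, -0.0, -0.9]
opening: 0.0001
```

>>> jog_arm:
  hand: [1, 1, 1, 1, 1]
  travel:
    - [0.0015, 0.0047, 0]
    - [0.0026, 0.0095, 0]
    - [0.0031, 0.0144, 0]
    - [0.0031, 0.0194, 0]
    - [0.0026, 0.0243, 0]
  rotation:
    - [0, 0, 6]
    - [0, 0, 12]
    - [0, 0, 18]
    - [0, 0, 24]
    - [0, 0, 30]

```text
time_s: 4.3
tcp_pos: [0.5907, 0.1808, 0.0763]
eef_rot: [-0.0, 1.0, 0.024, -0.0]
contact_force: [-0.5, -0.4, -0.4]
opening: -0.0
```

```bash
python3 - <<'E'
from h import *
import cv2
b=optics.get_image("top")[180:242,190:240,::-1];s=optics.get_image("scene")[160:250,230:330,::-1]
im=np.hstack([cv2.resize(x.copy(),(int(x.shape[1]*400/x.shape[0]),400),interpolation=cv2.INTER_CUBIC)for x in(b,s)])
cv2.imwrite("pics/p4.png",im)
o=readout.get_obs();p=o["tcp_pos"];q=np.array([.5503,.1612]);d=p[:2]-q
u=rot().as_matrix()[:2,0];print(p,np.degrees(np.arctan2(u[1],u[0])),"along",d@u,"perp",d@[-u[1],u[0]],o["contact_force"])
m=optics.camera_model("scene")
for n in range(1,9):
    a=np.radians(135-30*n+18.3);e=np.array([np.cos(a),np.sin(a)]);k=lambda P:((proj(m,P)-[230,160])*400/90+[int(50*400/62),0]).round()
    print(n,"tick",k(np.r_[q+.066*e,.06]),"levertip top",k(np.r_[q+.058*e,.096]))
E
```

```text
[0.5909108  0.17988796 0.0762854 ] 2.868257159109434 along 0.041495059883618755 perp 0.016632398704744963 [ 0.06156994  0.46545162 -0.37054957]
1 tick [650. 215.] levertip top [643. 170.]
2 tick [617. 246.] levertip top [613. 197.]
3 tick [565. 259.] levertip top [567. 209.]
4 tick [509. 251.] levertip top [517. 202.]
5 tick [465. 224.] levertip top [478. 178.]
6 tick [446. 185.] levertip top [460. 144.]
7 tick [455. 147.] levertip top [468. 110.]
8 tick [489. 119.] levertip top [499.  85.]
```

View pics/p4.png

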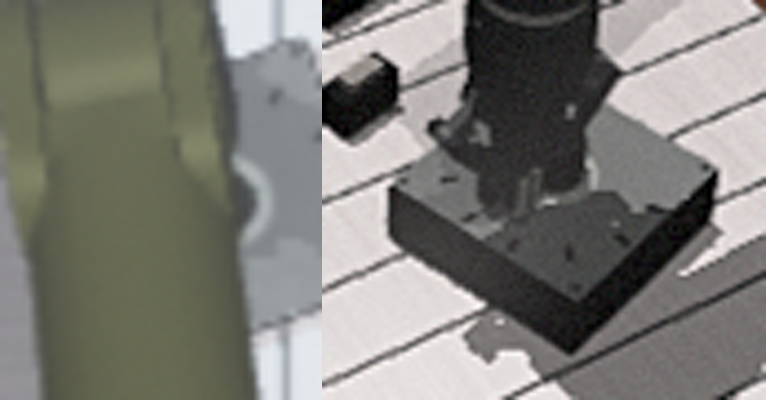

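The lever tip is at about (487,195), near tick 5 as predicted. For the last click I push only about 21°, past half-way, then back off.

>>> jog_arm:
  hand: [1, 1, 1, 1, 1]
  travel:
    - [0.0013, 0.0037, 0]
    - [0.0023, 0.0075, 0]
    - [0.0029, 0.0107, 0]
    - [0.0032, 0.0138, 0]
    - [0.0033, 0.0162, 0]
  rotation:
    - [0, 0, 5]
    - [0, 0, 10]
    - [0, 0, 14]
    - [0, 0, 18]
    - [0, 0, 21]

```text
time_s: 4.9
tcp_pos: [0.5949, 0.1652, 0.0764]
eef_rot: [-0.0, 0.988, -0.157, -0.0]
contact_force: [-0.7, -0.8, -0.4]
opening: 0.0001
```

>>> jog_arm:
  hand: [1, 1, 1, 1, 1]
  travel:
    - [0, 0, 0]
    - [0, -0.008, -0.01]
    - [0, -0.012, -0.04]
    - [0, -0.03, -0.085]
    - [0, -0.06, -0.13]
  rotation:
    - [0, 0, 0]
    - [0, 0, 0]
    - [0, 0, 0]
    - [0, 0, 0]
    - [0, 0, 0]

```text
time_s: 5.4
tcp_pos: [0.6133, 0.2186, 0.2056]
eef_rot: [-0.0, 0.987, -0.158, 0.0]
contact_force: [1.2, 0.1, 0.5]
opening: 0.0001
```

```bash
python3 - <<'E'
from h import *
import cv2
w=optics.get_image("wrist")[:,:,::-1];s=optics.get_image("scene")[160:250,230:330,::-1]
im=np.hstack([cv2.resize(x.copy(),(int(x.shape[1]*320/x.shape[0]),320),interpolation=cv2.INTER_CUBIC)for x in(w,s)])
cv2.imwrite("pics/p5.png",im);print(im.shape)
m=optics.camera_model("wrist");q=np.array([.5503,.1612])
for n in range(4,9):
    a=np.radians(135-30*n+18.3);e=np.array([np.cos(a),np.sin(a)]);k=lambda P:(proj(m,P)*320/384).round()
    print(n,"tick",k(np.r_[q+.066*e,.06]),"tip",k(np.r_[q+.058*e,.096]))
E
```

```text
(320, 781, 3)
4 tick [209. 172.] tip [204. 190.]
5 tick [226. 194.] tip [221. 211.]
6 tick [228. 219.] tip [223. 235.]
7 tick [217. 241.] tip [212. 256.]
8 tick [195. 255.] tip [191. 269.]
```

View pics/p5.png

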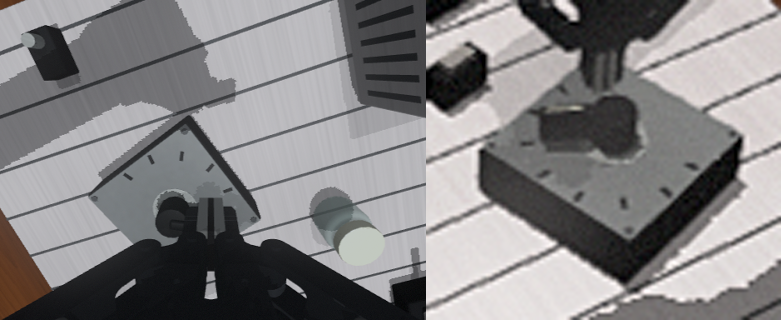

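The scene half shows five clear ticks (1–5), with the lever tip at about (541,112). I predicted about (536,115) for position 6, so the selector is at 6. Now the button: I'll move beyond it and take a look from there.

>>> jog_arm:
  hand: [1, 1, 1, 1, 1]
  travel:
    - [0.002, 0.02, 0]
    - [0.006, 0.06, 0]
    - [0.01, 0.1, 0]
    - [0.015, 0.145, 0]
    - [0.02, 0.19, 0]
  rotation:
    - [0, 0, 0]
    - [0, 0, 0]
    - [0, 0, 0]
    - [0, 0, 0]
    - [0, 0, 0]

```text
time_s: 6.0
tcp_pos: [0.5713, 0.0303, 0.2024]
eef_rot: [0.0, 0.988, -0.157, -0.001]
contact_force: [0.9, -0.9, -1.0]
opening: -0.0002
```

>>> jog_arm:
  hand: [1, 1, 1, 1, 1]
  travel:
    - [0.005, 0.045, 0]
    - [0.01, 0.09, 0.01]
    - [0.015, 0.135, 0.03]
    - [0.02, 0.175, 0.05]
    - [0.023, 0.21, 0.065]
  rotation:
    - [0, 0, 0]
    - [0, 0, 0]
    - [0, 0, 0]
    - [0, 0, 0]
    - [0, 0, 0]

```text
time_s: 6.5
tcp_pos: [0.5268, -0.1767, 0.1366]
eef_rot: [-0.0, 0.987, -0.158, -0.001]
contact_force: [-0.1, -0.5, 1.0]
opening: 0.0002
```

>>> jog_arm:
  hand: [1, 1]
  travel:
    - [0, 0, 0]
    - [0, 0, 0]
  rotation:
    - [0, 0, 0]
    - [0, 0, 0]

```text
time_s: 6.7
tcp_pos: [0.5276, -0.1752, 0.1373]
eef_rot: [-0.0, 0.987, -0.159, -0.001]
contact_force: [-0.2, -0.3, 0.2]
opening: 0.0
```

```bash
python3 - <<'E'
from h import *
import cv2
m=optics.camera_model("wrist");w=optics.get_image("wrist")[:,:,::-1]
cv2.imwrite("pics/p6.png",cv2.resize(w.copy(),(768,576),interpolation=cv2.INTER_CUBIC))
np.savez("w2.npz",K=m["K"],cam_to_world=m["cam_to_world"])
print(readout.get_obs()["tcp_pos"],rot().as_matrix().round(3),(proj(m,[.5444,-.1272,.06])*1.5).round())
E
```

```text
[ 0.52866671 -0.17376087  0.13769573] [[ 0.95  -0.312 -0.001]
 [-0.312 -0.95   0.001]
 [-0.001 -0.001 -1.   ]] [384. 194.]
```

View pics/p6.png

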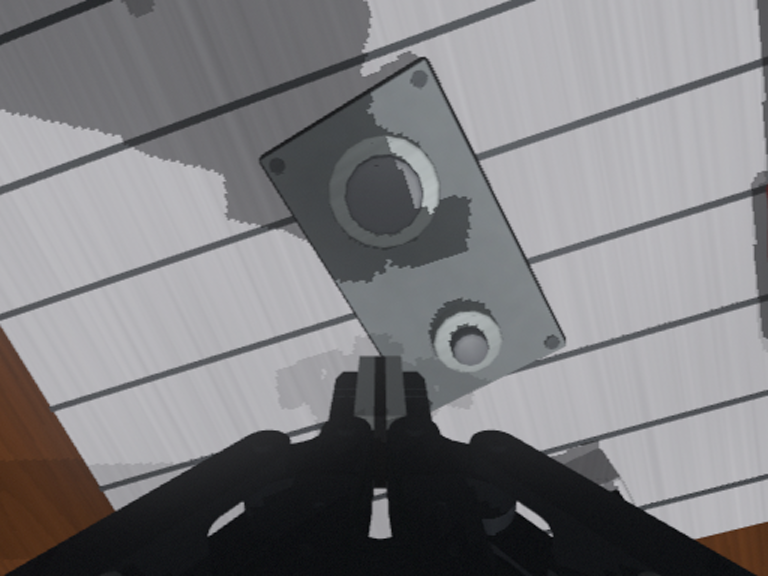

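The large button is at (384,193), exactly as predicted, and the small one is at (468,342). I'll go above the large one and down.

>>> jog_arm:
  hand: [1, 1, 1, 1, 1]
  travel:
    - [0, -0.02, 0]
    - [0, -0.04, 0.01]
    - [0, -0.049, 0.03]
    - [0, -0.049, 0.05]
    - [0, -0.049, 0.058]
  rotation:
    - [0, 0, 0]
    - [0, 0, 0]
    - [0, 0, 0]
    - [0, 0, 0]
    - [0, 0, 0]

```text
time_s: 7.25
tcp_pos: [0.5437, -0.1243, 0.0776]
eef_rot: [-0.0, 0.988, -0.156, -0.002]
contact_force: [-0.6, -0.4, -0.0]
opening: -0.0001
```

>>> jog_arm:
  hand: [1, 1, 1, 1, 1]
  travel:
    - [0, 0, 0.002]
    - [0, 0, 0.004]
    - [0, 0, 0.006]
    - [0, 0, 0.008]
    - [0, 0, 0.01]
  rotation:
    - [0, 0, 0]
    - [0, 0, 0]
    - [0, 0, 0]
    - [0, 0, 0]
    - [0, 0, 0]

```text
time_s: 7.75
tcp_pos: [0.5452, -0.1276, 0.0707]
eef_rot: [-0.0, 0.987, -0.158, 0.001]
contact_force: [-0.3, 0.4, 3.9]
opening: 0.0
```

>>> jog_arm:
  hand: [1, 1]
  travel:
    - [0, 0, 0.001]
    - [0, 0, 0.002]
  rotation:
    - [0, 0, 0]
    - [0, 0, 0]

```text
time_s: 7.95
tcp_pos: [0.5451, -0.1276, 0.0685]
eef_rot: [-0.0, 0.987, -0.158, 0.001]
contact_force: [-0.9, 0.7, 4.4]
opening: -0.0001
```

>>> jog_arm:
  hand: [1, 1]
  travel:
    - [0, 0, 0.001]
    - [0, 0, 0.002]
  rotation:
    - [0, 0, 0]
    - [0, 0, 0]

```text
time_s: 8.15
tcp_pos: [0.5452, -0.1276, 0.0678]
eef_rot: [-0.001, 0.987, -0.158, 0.001]
contact_force: [-5.4, 2.3, 21.1]
opening: 0.0
```

The force jumped to 21 N, which is the bottom stop. I'll release in fine steps to check how much travel there was.

>>> jog_arm:
  hand: [1, 1, 1]
  travel:
    - [0, 0, -0.002]
    - [0, 0, -0.004]
    - [0, 0, -0.004]
  rotation:
    - [0, 0, 0]
    - [0, 0, 0]
    - [0, 0, 0]

```text
time_s: 8.45
tcp_pos: [0.5451, -0.1276, 0.0704]
eef_rot: [-0.0, 0.987, -0.158, 0.001]
contact_force: [1.6, -0.8, 3.8]
opening: -0.0002
```

>>> jog_arm:
  hand: [1, 1]
  travel:
    - [0, 0, -0.0015]
    - [0, 0, -0.0015]
  rotation:
    - [0, 0, 0]
    - [0, 0, 0]

```text
time_s: 8.65
tcp_pos: [0.5449, -0.1275, 0.0716]
eef_rot: [0.0, 0.987, -0.158, 0.001]
contact_force: [2.6, -0.5, 3.6]
opening: 0.0001
```

>>> jog_arm:
  hand: [1, 1]
  travel:
    - [0, 0, -0.0015]
    - [0, 0, -0.0015]
  rotation:
    - [0, 0, 0]
    - [0, 0, 0]

```text
time_s: 8.85
tcp_pos: [0.5443, -0.1274, 0.0728]
eef_rot: [0.0, 0.987, -0.158, -0.0]
contact_force: [1.1, -0.1, 2.6]
opening: -0.0003
```

>>> jog_arm:
  hand: [1, 1]
  travel:
    - [0, 0, -0.0015]
    - [0, 0, -0.0015]
  rotation:
    - [0, 0, 0]
    - [0, 0, 0]

```text
time_s: 9.05
tcp_pos: [0.5438, -0.1273, 0.0741]
eef_rot: [-0.0, 0.987, -0.158, -0.001]
contact_force: [-0.7, 0.9, 0.4]
opening: 0.0006
```

Contact was lost at about z = 0.074 and the bottom was at 0.068, so it travelled the full 6 mm or so. I'll retreat and take a final look.

>>> jog_arm:
  hand: [1, 1, 1, 1, 1]
  travel:
    - [0, 0, -0.02]
    - [0, 0, -0.06]
    - [-0.02, 0, -0.1]
    - [-0.06, 0, -0.14]
    - [-0.1, 0, -0.17]
  rotation:
    - [0, 0, 0]
    - [0, 0, 0]
    - [0, 0, 0]
    - [0, 0, 0]
    - [0, 0, 0]

```text
time_s: 9.55
tcp_pos: [0.4531, -0.0983, 0.2412]
eef_rot: [0.001, 0.987, -0.159, -0.001]
contact_force: [-0.4, 2.6, 0.5]
opening: -0.0
```

>>> jog_arm:
  hand: [1, 1, 1, 1]
  travel:
    - [0, 0, 0]
    - [0, 0, 0]
    - [0, 0, 0]
    - [0, 0, 0]
  rotation:
    - [0, 0, 0]
    - [0, 0, 0]
    - [0, 0, 0]
    - [0, 0, 0]

```text
time_s: 9.95
tcp_pos: [0.4539, -0.098, 0.2386]
eef_rot: [0.002, 0.987, -0.158, -0.002]
contact_force: [0.3, 0.3, 0.0]
opening: -0.0
```

```bash
python3 - <<'E'
from h import *
import cv2
b=optics.get_image("top")[180:242,190:345,::-1];s=optics.get_image("scene")[110:260,180:380,::-1]
b=cv2.resize(b.copy(),(775,310),interpolation=cv2.INTER_CUBIC);s=cv2.resize(s.copy(),(387,290),interpolation=cv2.INTER_CUBIC)
c=np.zeros((600,775,3),np.uint8);c[:310]=b;c[310:,:387]=s;cv2.imwrite("pics/p7.png",c);print(readout.get_obs()["contact_force"])
E
```

```text
[-0.01755022 -0.65880252 -0.03450509]
```

View pics/p7.png

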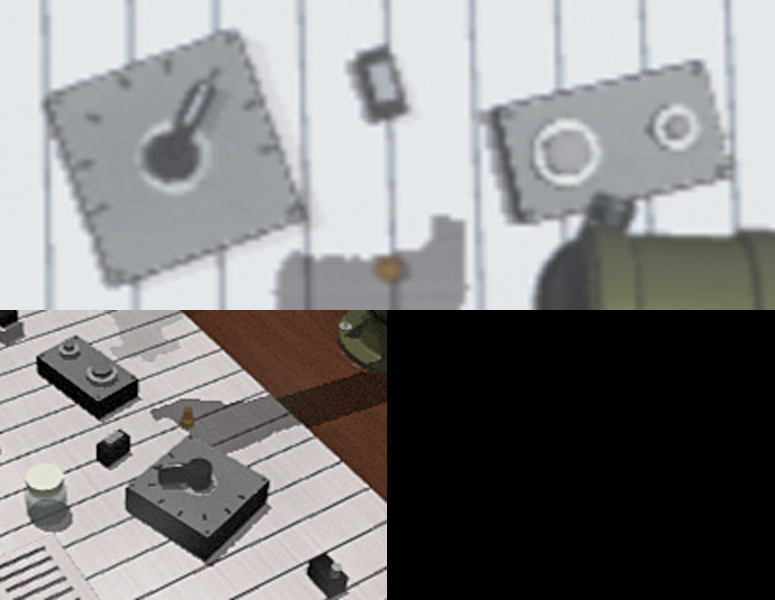

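The lever points at tick 6, around (215,72) in the top view, with ticks 1–5 clear to its anticlockwise side. The relay block and brass fitting have not moved, and the arm is clear.

```bash
python3 -c "
from cell import workorder; print(workorder.sign_off())"
```

```text
the job is handed in; nothing more can be done
None
```

The selector is at position six and the large button has been pressed fully down and released. The job was handed in at about 10 s on the robot's clock.

- **Selector:** It started at position 2. I pushed the lever clockwise with the outside of the closed fingers, four clicks. On the last one I stopped just past half-way so it snapped into 6 by itself. The last top view shows the lever on tick 6, with ticks 1–5 clear on its anticlockwise side.
- **Large button:** It reached its stop at about z = 0.068 with 21 N on the fingers. On release, contact ended at about z = 0.074, so it moved about the full 6 mm and came back up.
- **Rest of the bench:** I did not touch the small button. In the last views the relay block, brass fitting, jar and limit switch stand where they were, and the arm was clear with no contact force. The mug, screwdriver and valve block were outside those views. The arm passed well above or away from them.
- **Checks that disagreed:** The first height guess for the selector's face (0.055 m) disagreed with the wrist camera. A joint fit of both views gave 0.060 m, and I used that for the push.

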